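Shut down the glaze mixer and open its jar

ROBOT

A 6-joint arm with a two-finger parallel gripper is mounted at the origin on the work surface. World frame = base frame: x ahead of the robot, y to its left, z up, the work surface at z = 0. Lengths are in m, angles in rad, forces in N, time in s.
With the tool pointing down it reaches from about 0.35 to 0.85 m from the base axis. Payload 8.1 kg.
Tool frame: the origin (TCP) lies at the centre of the arm's flange, where the gripper is bolted on; the fingertips stand 173 mm ahead of it and the grasp point (between the pads) lies 155 mm ahead of it; y points along the fingers, x is the direction in which the jaws open and shut, and the axes are right-handed (so a half turn about y gives the same grasp; the last joint's range is limited). The gripper opens to 85 mm and grips with 20 to 120 N. Pads are 22 mm wide; open, the fingers measure 114 mm over their backs; the gripper's body (76 mm by 85 mm) begins 54 mm behind the grasp point. The pads swing forward as they close: fully open they stand 13 mm farther back than shut.
Start: joints at [1.137, 0.13, 1.488, -0, 1.523, -0.085], TCP at [0.205, 0.564, 0.405] pointing down, gripper open.
Joint ranges: [-2.96, 2.96], [-0.89, 2.26], [0.02, 2.5], [-1.34, 4.48], [0, 2.73], [-2.66, 2.66]. Speed limits (rad/s): [2.39, 2.39, 2.79, 3.14, 3.14, 3.14].

INTERFACE

Orientations are given as a unit quaternion [x, y, z, w].
In Python, from workcell import telemetry, eyes, close_job gives the robot as it stands.
- The arm moves only by the tool drive_tool, never from a script. Its argument "rows" is a list of rows, each a list of 3 entries, a list of its own where there are three numbers: the shift along the tool's x, y, z in m, then the turn, a rotation vector about the tool's x, y, z in degrees, then the opening in per cent of the stroke, from 0 (shut) to 100 (fully open). A call has 1 to 8 rows; each row shifts and turns the pose as measured when the row begins, along the tool's axes as they then stand; what a row does not reach is not made up. A row lasts 1/10 s, in which the tool goes at most 50 mm and 8.59 degrees, less where a joint would pass 70% of its speed; a pose out of reach is approached as far as the arm can. A call with a gripper value outside its range is refused whole. The fingers move at their own pace and stop on an object; "newtons" is the grip in N (left out, the last holds). Time passes only in rows, so rows that do not move let the fingers close. It gives the time, the measured TCP pose, the force and the opening at its end, in the units of the state.
- telemetry.observe(): the state, without advancing time (a new reading comes with each control period).
- eyes.snapshot(name): name is "side" or "top"; returns a dict with "pixels" (420x560x3 uint8, red, green, blue), "z_map" (420x560 float32, m along the optical axis (not along the pixel's ray), 0 where there is no reading), "fx", "fy", "cx", "cy" (pixels), "extrinsics" (4x4, takes a point from world to camera coordinates). Camera axes: x right, y up, looking along -z (the intrinsics and any distortion apply to the point x, -y, -z); pixel columns grow to the right and rows downward; lengths in m; the calibration is good to about 2 mm. A picture is of the moment at which its call begins.
- close_job(): hands the job in, once; it reports no verdict.
The state is a dict: "clock": time; "q": joint angles; "joint_vel": joint speeds; "joint_torque": joint torques, N m; "eef_pos": TCP position; "ee_rot": TCP orientation; "ft_force": force on the tool from outside, world axes, zero at the start; "torque": the same for the moment, N m; "finger_gap": finger opening in m.
Only numpy, scipy, OpenCV 4.12 (cv2) and the standard library are available. Lean on these libraries where they do the work, as an engineer would, in place of code of your own. Each camera call takes 0.05 s, during which the arm holds its last target. There are 200 camera calls.

TASK

Shut the glaze mixer down by pressing the keys of its control box one at a time, each fully in: first the round key, then the bar key, then the square key. Then unscrew the tight black cap of the square jar that stands braced in the cradle (counter-clockwise), stop turning when the threads let go, and lift the cap straight up while the jar stays down in its cradle. Finish while still holding the cap in the gripper, still and level, about two centimetres clear above the jar's mouth and centred over it; do not put it down or let go, and leave everything else on the table where it is.

Things in the scene. Friction and masses are not known exactly. Their poses are not given: they have to be found in the camera images.
- key_round_top (a point): A spring key on the mixer's control box (a flat grey box 110 x 210 mm, 44 mm high, with three keys in a row, 62 mm apart along its long side, in an order that varies). The ROUND key, 26 mm in diameter. This point is the middle of its upper face, about 62 mm above the table, facing up. The key stands 12 mm above its dark bezel.
- key_round (a joint): How far the round key is pressed, m: 0 up, 0.006 fully in. It starts to move at about 2 N, is fully in at 5 N, then meets a hard stop; it springs back up by itself. It counts as pressed beyond 0.004.
- key_bar_top (a point): A spring key on the mixer's control box (a flat grey box 110 x 210 mm, 44 mm high, with three keys in a row, 62 mm apart along its long side, in an order that varies). The narrow BAR key, 38 mm long (across the box) and 14 mm wide. This point is the middle of its upper face, about 62 mm above the table, facing up. The key stands 12 mm above its dark bezel.
- key_bar (a joint): How far the bar key is pressed, m: 0 up, 0.006 fully in. It starts to move at about 2 N, is fully in at 5 N, then meets a hard stop; it springs back up by itself. It counts as pressed beyond 0.004.
- key_square_top (a point): A spring key on the mixer's control box (a flat grey box 110 x 210 mm, 44 mm high, with three keys in a row, 62 mm apart along its long side, in an order that varies). The SQUARE key, 26 x 26 mm. This point is the middle of its upper face, about 62 mm above the table, facing up. The key stands 12 mm above its dark bezel.
- key_square (a joint): How far the square key is pressed, m: 0 up, 0.006 fully in. It starts to move at about 2 N, is fully in at 5 N, then meets a hard stop; it springs back up by itself. It counts as pressed beyond 0.004.
- cap_center (a point): Centre (half-way up, on the axis) of the black ribbed screw cap on the square jar: 56 mm diameter, 32 mm high, 60 g, z = screw axis, up; it starts 122 mm above the table. Tight: 0.3 to 0.6 N m over the first 30 to 40 degrees (a spring seal presses up on it with about 15 N), then loose. Opens counter-clockwise seen from above; a turn of about 70 degrees (1.2 rad) frees it, then it lifts straight off (see neck_thread).
- jar_mouth (a point): Centre of the jar's mouth (top of its seal, on the axis), 109.5 mm above the jar's underside; z up. The screwed-on cap's centre is about 7 mm below this point; the cap (lower edge 16 mm below its centre) has wholly left the mouth when its centre is over 16 mm above it.
- neck_thread (a point): Point on the jar's axis at its hidden coarse thread (three lugs), 92 mm above the jar's underside. The lugs come free 47 to 60 degrees after the start, when the cap has climbed 1 to 2 mm; a hard stop comes at 84 to 94 degrees. Pulled up before it is free, the cap lifts the jar with it. Lower edge of the screwed-on cap: 6 mm above the jar's shoulder.
- jar: The white plastic jar, 80 x 80 mm square and 80 mm high to the shoulder with a round neck above, 0.45 kg, loose in its cradle, which keeps it from turning (about 1 mm play each side). Origin: centre of its underside, x and y axes square to its sides, z up.
- cradle: The mixer's cradle, fixed to the table: a grey base 130 x 130 mm with an aluminium square pocket (outside 102 x 102 mm, walls up to 50 mm above the table, floor 20 mm above the table) in which the jar stands. Origin: centre of its underside on the table. Cradle and control box may stand on either side, left or right.
- brush_grip (a point): Bystander: a paint brush 170 mm long lying on the table; point on its handle.
- rib_mid (a point): Bystander: a flat wooden potter's rib 90 x 40 x 8 mm lying on the table; its centre.
- water_rim (a point): Bystander: an open glass water cup, 76 mm in diameter, 70 mm high; centre of its rim.
- mug_rim (a point): Bystander: an unglazed terracotta mug, 76 mm in diameter, 85 mm high; centre of its rim.
- spare_mid (a point): Bystander: a round white closed jar, 70 mm in diameter, 100 mm high, standing outside the cradle; its centre.
- spatula_grip (a point): Bystander: a spatula 180 mm long lying on the table; point on its handle.
Not all that is in view belongs to the job. Of the things that look like the part that bears cap_center, the middle-sized one is meant.

How it is judged:
By the outcome, as a careful person would: the job done as asked, in the order asked, and still so for the second after the job is handed in, while the arm keeps its last pose, push and grip.
It also fails if it takes over 58 s, if anything falls off the work surface, if the arm or the gripper's body presses on something with over 40 N, if the wrist force passes 120 N, or if a joint passes its speed limit or range.

## Working session

There is one attempt and no reset: what is moved stays moved. The work goes in short steps, Python scripts to look and compute and a tool call to move; the robot and the scene stay as the last step left them, time stands still between calls to the robot, and variables do not carry over. Pictures are saved under pics/ and viewed, about 8 in all and at most 12, crops included, and the job is handed in when it is done.

Besides the shell and the picture viewer there is one more tool, called by a JSON object that holds its "op" and its "data". drive_tool: Moves the arm, as the interface text tells. Its arguments: {"type":"object","properties":{"rows":{"type":"array"},"newtons":{"type":"number"}},"required":["rows"]}

```bash
mkdir -p pics
cat > h.py <<'E'
import numpy as np, cv2
from workcell import telemetry, eyes
def snap(n):
    s=eyes.snapshot(n); cv2.imwrite(f'/tmp/{n}.png',s['pixels'][:,:,::-1]); return s
def world(s):
    v,u=np.mgrid[:420,:560]; d=s['z_map']
    K=np.array([[s['fx'],0,s['cx']],[0,s['fy'],s['cy']],[0,0,1.]])
    pc=np.stack([(u-s['cx'])/s['fx']*d,-(v-s['cy'])/s['fy']*d,-d,np.ones_like(d)],-1)
    w=(pc@np.linalg.inv(s['extrinsics']).T)[...,:3]; w[d==0]=np.nan
    return w
E
python3 - <<'E'
from h import *
st=telemetry.observe(); print(st)
ims=[]
for n in ('side','top'):
    s=snap(n); np.save(f'/tmp/{n}_w.npy',world(s)); cv2.imwrite(f'pics/{n}0.png',s['pixels'][:,:,::-1])
    print(n,[k for k in s],s['fx'],s['cx'],s['cy'],s['extrinsics'].round(3).tolist(), {k:s[k] for k in s if 'dist' in k})
E
```

```text
{'clock': 0.0, 'q': array([ 1.13661896e+00,  1.31148126e-01,  1.48927740e+00, -3.43160081e-05,
        1.52301105e+00, -8.54315302e-02]), 'joint_vel': array([ 0.00010465,  0.00051249, -0.00142241,  0.0002646 ,  0.00028576,
       -0.00334928]), 'joint_torque': array([ 2.16677108e-03, -5.69406724e+01, -5.00535786e+01,  2.65028057e-04,
        1.52475655e-02,  1.08675752e-05]), 'eef_pos': array([0.20493613, 0.56366773, 0.40365296]), 'ee_rot': array([ 0.57950005,  0.40511492, -0.40623063, -0.57882491]), 'ft_force': array([ 0.88447493, -0.32321712,  0.47182474]), 'torque': array([ 0.01902575,  0.01212084, -0.07500401]), 'finger_gap': 0.08494087784185793}
side ['pixels', 'z_map', 'fx', 'fy', 'cx', 'cy', 'extrinsics'] 392.6450707581385 276.6899239195407 212.47763771602283 [[0.827, -0.561, 0.024, -0.534], [0.268, 0.433, 0.86, -0.234], [-0.493, -0.705, 0.509, -0.645], [0.0, 0.0, 0.0, 1.0]] {}
top ['pixels', 'z_map', 'fx', 'fy', 'cx', 'cy', 'extrinsics'] 539.228662805635 281.8816405120612 197.97318901207186 [[0.028, -1.0, 0.008, -0.091], [0.991, 0.029, 0.131, -0.619], [-0.131, 0.004, 0.991, -1.142], [0.0, 0.0, 0.0, 1.0]] {}
```

View pics/side0.png

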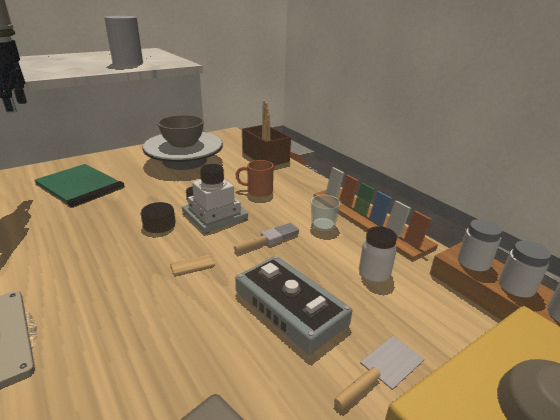

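View pics/top0.png

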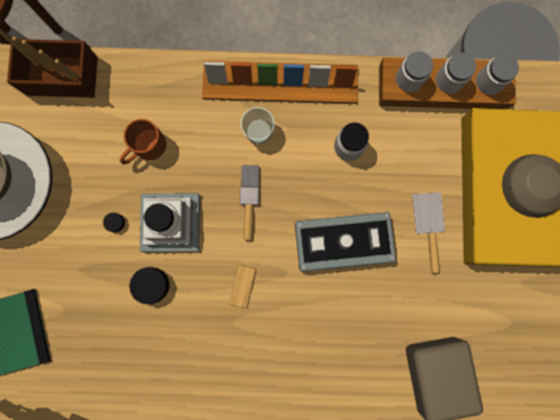

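The side and top views show the cradle with the square jar at top (170,222), and the control box at (346,241). Its keys are square (317,243), round (346,241) and bar (375,238). Black caps: small loose one at (115,222), large loose one at (149,286), spare jar's lid at (354,137), and the one on the cradled jar at (160,218). The cradled one fits, being middle-sized and on the square jar. I'll measure these and confirm in a crop.

Run:
```python
from h import *
from scipy.spatial.transform import Rotation as R
print(R.from_quat(telemetry.observe()['ee_rot']).as_matrix().round(3).tolist())
W={n:np.load(f'/tmp/{n}_w.npy') for n in('side','top')}
I={n:cv2.imread(f'pics/{n}0.png') for n in W}
for n in W:
    w=W[n]; g=I[n].max(2)
    def rep(name,m):
        nc,l,s,c=cv2.connectedComponentsWithStats(m.astype(np.uint8))
        for i in range(1,nc):
            if s[i,4]>15:
                p=w[l==i]; q=p[:,:2]-np.median(p[:,:2],0)
                (cx,cy),(a,b),ang=cv2.minAreaRect(p[:,:2].astype(np.float32)*1000)
                print(n,name,c[i].round(1),s[i,4],'mean',p.mean(0).round(4),'rect',round(cx,1),round(cy,1),round(a,1),round(b,1),round(ang,1))
    z=w[...,2]
    rep('keys',(z>.056)&(z<.07)&(g>130)&(w[...,1]<.0)&(w[...,1]>-.35)&(w[...,0]<.65)&(w[...,0]>.4))
    rep('cap',(z>.128)&(z<.146)&(w[...,1]>.1)&(w[...,1]<.4)&(w[...,0]>.4)&(w[...,0]<.75)&(g<60))
    rep('loose',(z>.012)&(z<.06)&(w[...,1]>.1)&(w[...,1]<.45)&(w[...,0]>.4)&(w[...,0]<.75)&(g<50))
    rep('box',(z>.036)&(z<.05)&(w[...,1]<.0)&(w[...,1]>-.35)&(w[...,0]<.65)&(w[...,0]>.35))
    rep('shoulder',(z>.093)&(z<.107)&(w[...,1]>.1)&(w[...,1]<.4)&(w[...,0]>.4)&(w[...,0]<.75)&(g>90))
a=cv2.resize(I['top'][130:320,90:230],None,fx=2.8,fy=2.8); b=cv2.resize(I['side'][150:350,130:360],(400,532)) 
cv2.imwrite('pics/c1.png',np.hstack([a,b]) if a.shape[0]==b.shape[0] else a)
```

```text
[[0.342, -0.001, -0.94], [0.94, -0.001, 0.342], [-0.002, -1.0, 0.0]]
side keys [269.5 267.8] 108 mean [ 0.5234 -0.1524  0.0604] rect 523.6 -152.1 26.9 24.4 5.2
side keys [291.1 283.9] 98 mean [ 0.5314 -0.2133  0.0604] rect 531.8 -212.4 24.2 22.4 55.3
side keys [315.5 302. ] 117 mean [ 0.5394 -0.2748  0.0604] rect 539.4 -274.2 37.9 14.5 7.4
side cap [211.4 169.8] 223 mean [0.5607 0.1684 0.1352] rect 563.2 172.5 54.3 53.3 34.8
side loose [189.5 159.3] 50 mean [0.611  0.436  0.0553] rect 617.7 433.8 15.4 114.2 80.4
side box [294.2 298.3] 4152 mean [ 0.5255 -0.2293  0.043 ] rect 531.1 -213.1 111.2 210.8 7.5
side shoulder [211.9 185.8] 255 mean [0.5552 0.1597 0.0962] rect 564.2 173.9 74.6 78.5 89.5
top keys [374.5 237.2] 112 mean [ 0.5398 -0.2738  0.0616] rect 539.3 -274.8 36.4 15.7 3.5
top keys [345.7 240.1] 108 mean [ 0.5317 -0.2123  0.0616] rect 531.0 -212.0 23.4 23.9 2.8
top keys [316.9 243.1] 145 mean [ 0.5236 -0.151   0.0615] rect 523.6 -151.0 25.2 25.6 8.7
top cap [158.  216.9] 558 mean [0.563  0.1735 0.1375] rect 563.7 174.2 51.3 52.0 57.7
top loose [130.4 141.4] 30 mean [0.7389 0.2671 0.0373] rect 739.2 266.9 19.8 2.7 5.8
top loose [ 47.9 159. ] 23 mean [0.6899 0.4384 0.0568] rect 692.1 439.1 37.4 3.5 23.6
top loose [ 50.6 174. ] 22 mean [0.6569 0.4294 0.0572] rect 656.4 429.0 30.8 3.7 9.3
top loose [ 45.3 200.1] 52 mean [0.5997 0.4365 0.0561] rect 601.0 435.9 6.7 74.2 72.3
top loose [113.4 222. ] 271 mean [0.5592 0.2968 0.0234] rect 558.7 298.7 39.3 38.2 84.8
top loose [149.2 283.1] 940 mean [0.4288 0.2053 0.0427] rect 430.9 208.2 77.0 60.9 89.1
top box [344.4 240.8] 4300 mean [ 0.5313 -0.2118  0.044 ] rect 532.1 -212.6 110.1 210.7 7.4
top shoulder [164.3 219.2] 604 mean [0.5625 0.1695 0.0965] rect 563.9 175.6 77.5 80.0 1.6
```

View pics/c1.png

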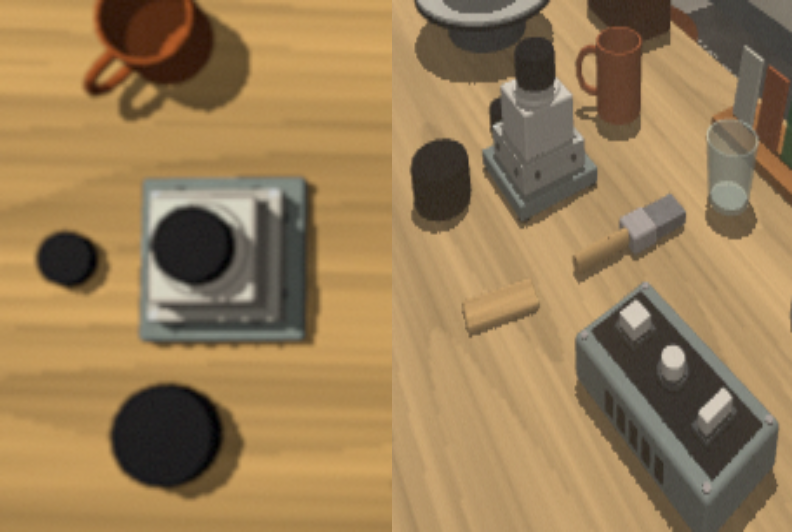

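Crop confirms: the cap on the square jar in the cradle is about 54 mm across, between the loose 39 mm and 77 mm caps. Moving to the round key.

{"op": "drive_tool", "data": {"rows": [[[-0.036, 0, -0.034], [0, 0, 0], 0], [[-0.036, 0, -0.034], [0, 0, 0], 0], [[-0.036, 0, -0.034], [0, 0, 0], 0], [[-0.036, 0, -0.034], [0, 0, 0], 0], [[-0.036, 0, -0.034], [0, 0, 0], 0], [[-0.036, 0, -0.034], [0, 0, 0], 0], [[-0.036, 0, -0.034], [0, 0, 0], 0], [[-0.036, 0, -0.034], [0, 0, 0], 0]], "newtons": 60}}

```text
clock: 0.9
eef_pos: [0.3612, 0.1973, 0.3981]
ee_rot: [0.578, 0.405, -0.412, -0.576]
ft_force: [1.2, -1.1, 0.2]
finger_gap: -0.0002
```

{"op": "drive_tool", "data": {"rows": [[[-0.036, 0, -0.034], [0, 0, 0], 0], [[-0.036, 0, -0.034], [0, 0, 0], 0], [[-0.036, 0, -0.034], [0, 0, 0], 0], [[-0.036, 0, -0.034], [0, 0, 0], 0], [[-0.036, 0, -0.034], [0, 0, 0], 0], [[-0.036, 0, -0.034], [0, 0, 0], 0], [[-0.036, 0, -0.034], [0, 0, 0], 0], [[-0.036, 0, -0.034], [0, 0, 0], 0]]}}

```text
clock: 1.7
eef_pos: [0.5191, -0.1706, 0.3983]
ee_rot: [0.578, 0.405, -0.412, -0.576]
ft_force: [0.4, 0.9, 0.6]
finger_gap: -0.0002
```

{"op": "drive_tool", "data": {"rows": [[[0, 0, 0], [0, 8.5, 0], 0], [[0, 0, 0], [0, 8.5, 0], 0], [[0, 0, 0], [0, 8.5, 0], 0], [[0, 0, 0], [0, 8.5, 0], 0], [[0, 0, 0], [0, 8.5, 0], 0], [[0, 0, 0], [0, 8.5, 0], 0], [[0, 0, 0], [0, 8.5, 0], 0], [[0, 0, 0], [0, 0, 0], 0]]}}

```text
clock: 2.5
eef_pos: [0.5191, -0.1786, 0.391]
ee_rot: [0.705, 0.056, -0.068, -0.704]
ft_force: [-0.5, 0.5, 0.6]
finger_gap: 0.0
```

```bash
cat >> h.py <<'E'
from scipy.spatial.transform import Rotation as R
def rel(target, yaw=None):
    s=telemetry.observe(); M=R.from_quat(s['ee_rot']).as_matrix(); y=np.degrees(np.arctan2(M[1,0],M[0,0]))
    print('t',round(s['clock'],2),'q',s['q'].round(2),'pos',s['eef_pos'].round(4),'yaw',y.round(1),'down',M[:,1].round(3),'F',s['ft_force'].round(1),'T',s['torque'].round(2),'gap',round(s['finger_gap'],4))
    print('tool shift',(M.T@(np.array(target)-s['eef_pos'])).round(4), 'turn_y',None if yaw is None else round(y-yaw,1))
    # rotation vector (tool) to level
    t=yaw if yaw is not None else y; c,n=np.cos(np.radians(t)),np.sin(np.radians(t))
    T=np.array([[c,0,-n],[n,0,c],[0,-1,0]])
    T=np.array([[c,0,-n],[n,0,c],[0,-1,0]]); T[:,2]=np.cross(T[:,0],T[:,1])
    print('rotvec tool deg',np.degrees(R.from_matrix(M.T@T).as_rotvec()).round(2))
E
python3 -c "
from h import *
rel([.531,-.212,.2545],7.4)"
```

```text
t 2.5 q [-0.42  0.01  1.64 -0.01  1.51 -0.59] pos [ 0.5191 -0.1786  0.391 ] yaw 10.0 down [-0.017 -0.004 -1.   ] F [-0.5  0.5  0.6] T [-0.    0.04 -0.02] gap 0.0
tool shift [ 0.0083  0.1364 -0.0349] turn_y 2.6
rotvec tool deg [ 0.05  2.59 -0.98]
```

{"op": "drive_tool", "data": {"rows": [[[0.003, 0.045, -0.012], [0, 2.5, -1], 0], [[0.003, 0.045, -0.012], [0, 0, 0], 0], [[0.003, 0.042, -0.012], [0, 0, 0], 0], [[0, 0, 0], [0, 0, 0], 0]]}}

```text
clock: 2.9
eef_pos: [0.5339, -0.2139, 0.2571]
ee_rot: [0.706, 0.054, -0.051, -0.704]
ft_force: [-0.8, 0.0, -1.3]
finger_gap: 0.0002
```

```bash
python3 -c "
from h import *
rel([.531,-.212,.2345],7.4)
s=snap('side');t=snap('top')
a=cv2.resize(s['pixels'][200:350,210:370,::-1],(400,375));b=cv2.resize(t['pixels'][170:320,280:440,::-1],(400,375))
cv2.imwrite('pics/k1.png',np.hstack([a,b]))"
```

```text
t 2.9 q [-0.47  0.18  1.71  0.    1.24 -0.62] pos [ 0.5339 -0.2139  0.2571] yaw 8.5 down [ 0.005 -0.002 -1.   ] F [-0.8  0.  -1.3] T [ 0.02  0.04 -0.02] gap 0.0002
tool shift [-0.0027  0.0226  0.0024] turn_y 1.1
rotvec tool deg [0.18 1.12 0.29]
```

View pics/k1.png

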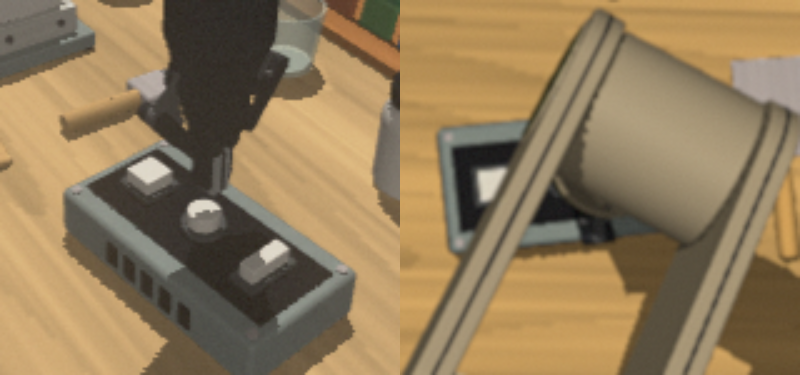

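Tips seen at crop (215,188), just above the round key (205,208). I'll check that against the projection.

```bash
python3 -c "
from h import *
st=telemetry.observe();M=R.from_quat(st['ee_rot']).as_matrix();s=snap('side');E=s['extrinsics']
for p in (st['eef_pos']+M[:,1]*.173, [.531,-.212,.0615]):
    c=E[:3,:3]@p+E[:3,3]; u=s['cx']+s['fx']*c[0]/-c[2]; v=s['cy']-s['fy']*c[1]/-c[2]
    print(np.round(p,4),u,v,'crop',(u-210)*2.5,(v-200)*2.5)
w=world(s); z=w[...,2]; m=(z>.066)&(z<.105)&(w[...,1]<-.12)&(w[...,1]>-.3)&(w[...,0]<.6)&(w[...,0]>.45)
p=w[m]; print(m.sum(), p.min(0).round(4),p.max(0).round(4))
for a,b in((.066,.08),(.08,.09),(.09,.105)):
    q=p[(p[:,2]>a)&(p[:,2]<b)]; print(len(q), len(q) and (q.min(0).round(3),q.max(0).round(3)))
"
```

```text
[ 0.5384 -0.2151  0.0908] 295.5828957960425 270.20575463536875 crop 213.9572394901063 175.51438658842187
[ 0.531  -0.212   0.0615] 290.60212035391703 283.12231518598014 crop 201.50530088479258 207.80578796495035
75 [ 0.5233 -0.2283  0.0879] [ 0.5525 -0.2092  0.1049]
0 0
2 (array([ 0.532, -0.217,  0.088]), array([ 0.533, -0.21 ,  0.088]))
73 (array([ 0.523, -0.228,  0.091]), array([ 0.552, -0.209,  0.105]))
```

{"op": "drive_tool", "data": {"rows": [[[0, 0, 0], [0, 0, 0], 0], [[0, 0, 0], [0, 0, 0], 0]]}}

```text
clock: 3.25
eef_pos: [0.5386, -0.2143, 0.2715]
ee_rot: [0.71, 0.061, -0.045, -0.701]
ft_force: [0.2, -0.2, 0.7]
finger_gap: 0.0002
```

```bash
python3 -c "
from h import *
rel([.531,-.212,.2345],7.4)"
```

```text
t 3.25 q [-0.47  0.16  1.7   0.    1.25 -0.62] pos [ 0.5386 -0.2143  0.2715] yaw 8.6 down [ 0.024 -0.011 -1.   ] F [ 0.2 -0.2  0.7] T [ 0.11 -0.02  0.03] gap 0.0002
tool shift [-0.008   0.0368  0.0039] turn_y 1.2
rotvec tool deg [0.81 1.18 1.26]
```

{"op": "drive_tool", "data": {"rows": [[[-0.004, 0.01, 0.002], [0.8, 1.2, 1.2], 0], [[-0.004, 0.008, 0.002], [0, 0, 0], 0], [[0, 0, 0], [0, 0, 0], 0], [[0, 0, 0], [0, 0, 0], 0]]}}

```text
clock: 3.65
eef_pos: [0.5308, -0.2111, 0.256]
ee_rot: [0.706, 0.047, -0.044, -0.705]
ft_force: [-0.3, -0.0, 0.3]
finger_gap: 0.0002
```

```bash
python3 -c "
from h import *
rel([.531,-.212,.2345],7.4)"
```

```text
t 3.65 q [-0.47  0.17  1.72  0.    1.24 -0.6 ] pos [ 0.5308 -0.2111  0.256 ] yaw 7.4 down [ 0.005 -0.002 -1.   ] F [-0.3 -0.   0.3] T [-0.02  0.03  0.01] gap 0.0002
tool shift [-0.      0.0215 -0.0008] turn_y -0.0
rotvec tool deg [ 0.14 -0.04  0.26]
```

{"op": "drive_tool", "data": {"rows": [[[0, 0.008, 0], [0, 0, 0], 0], [[0, 0.008, 0], [0, 0, 0], 0], [[0, 0, 0], [0, 0, 0], 0]]}}

```text
clock: 3.95
eef_pos: [0.5307, -0.2111, 0.2384]
ee_rot: [0.706, 0.047, -0.044, -0.705]
ft_force: [0.1, 0.1, -0.3]
finger_gap: -0.0002
```

{"op": "drive_tool", "data": {"rows": [[[0, 0.004, 0], [0, 0, 0], 0], [[0, 0.004, 0], [0, 0, 0], 0], [[0, 0.002, 0], [0, 0, 0], 0]]}}

```text
clock: 4.25
eef_pos: [0.5313, -0.2113, 0.2292]
ee_rot: [0.706, 0.047, -0.044, -0.705]
ft_force: [-9.6, 4.4, 24.4]
finger_gap: -0.0
```

```bash
python3 -c "
from h import *
rel([.531,-.212,.2285],7.4)"
```

```text
t 4.25 q [-0.47  0.21  1.74  0.    1.19 -0.6 ] pos [ 0.5313 -0.2113  0.2292] yaw 7.4 down [ 0.005 -0.002 -1.   ] F [-9.6  4.4 24.4] T [0.84 1.8  0.  ] gap -0.0
tool shift [-0.0004  0.0007 -0.0006] turn_y -0.0
rotvec tool deg [ 0.15 -0.03  0.28]
```

{"op": "drive_tool", "data": {"rows": [[[0, -0.014, 0], [0, 0, 0], 0], [[0, -0.014, 0], [0, 0, 0], 0], [[0, 0, 0], [0, 0, 0], 0], [[0, 0, -0.015], [0, 0, 0], 0], [[0, 0, -0.015], [0, 0, 0], 0], [[0, 0, -0.015], [0, 0, 0], 0], [[0, 0, -0.015], [0, 0, 0], 0], [[0, 0, 0], [0, 0, 0], 0]]}}

```text
clock: 5.05
eef_pos: [0.5393, -0.2771, 0.2581]
ee_rot: [0.707, 0.047, -0.043, -0.704]
ft_force: [0.1, -0.1, 0.5]
finger_gap: 0.0001
```

```bash
python3 -c "
from h import *
rel([.5393,-.2745,.2345],7.4)"
```

```text
t 5.05 q [-0.56  0.26  1.62  0.    1.26 -0.69] pos [ 0.5393 -0.2771  0.2581] yaw 7.4 down [ 0.005 -0.003 -1.   ] F [ 0.1 -0.1  0.5] T [-0.03 -0.03 -0.02] gap 0.0001
tool shift [0.0002 0.0236 0.0027] turn_y -0.0
rotvec tool deg [ 0.21 -0.05  0.29]
```

{"op": "drive_tool", "data": {"rows": [[[0, 0.006, 0.002], [0, 0, 0], 0], [[0, 0.006, 0], [0, 0, 0], 0], [[0, 0.006, 0], [0, 0, 0], 0], [[0, 0, 0], [0, 0, 0], 0]]}}

```text
clock: 5.45
eef_pos: [0.5384, -0.2749, 0.2367]
ee_rot: [0.706, 0.046, -0.044, -0.705]
ft_force: [-0.6, 1.3, 0.0]
finger_gap: -0.0002
```

```bash
python3 -c "
from h import *
rel([.5393,-.2745,.2285],7.4)"
```

```text
t 5.45 q [-0.56  0.28  1.64  0.    1.22 -0.68] pos [ 0.5384 -0.2749  0.2367] yaw 7.3 down [ 0.003 -0.001 -1.   ] F [-0.6  1.3  0. ] T [-0.03 -0.04  0.03] gap -0.0002
tool shift [0.0009 0.0082 0.0003] turn_y -0.1
rotvec tool deg [ 0.06 -0.11  0.16]
```

{"op": "drive_tool", "data": {"rows": [[[0, 0.004, 0], [0, 0, 0], 0], [[0, 0.004, 0], [0, 0, 0], 0], [[0, 0.002, 0], [0, 0, 0], 0]]}}

```text
clock: 5.75
eef_pos: [0.539, -0.2746, 0.2291]
ee_rot: [0.707, 0.047, -0.044, -0.705]
ft_force: [-12.7, 5.7, 28.0]
finger_gap: -0.0001
```

{"op": "drive_tool", "data": {"rows": [[[0, -0.014, 0], [0, 0, 0], 0], [[0, -0.014, 0], [0, 0, 0], 0], [[0, 0, 0], [0, 0, 0], 0], [[0, 0, 0.024], [0, 0, 0], 0], [[0, 0, 0.024], [0, 0, 0], 0], [[0, 0, 0.024], [0, 0, 0], 0], [[0, 0, 0.024], [0, 0, 0], 0], [[0, 0, 0.02], [0, 0, 0], 0]]}}

```text
clock: 6.55
eef_pos: [0.5238, -0.1578, 0.2583]
ee_rot: [0.707, 0.047, -0.042, -0.704]
ft_force: [-0.3, -0.1, 0.5]
finger_gap: -0.0003
```

{"op": "drive_tool", "data": {"rows": [[[0, 0, 0], [0, 0, 0], 0], [[0, 0, 0], [0, 0, 0], 0]]}}

```text
clock: 6.75
eef_pos: [0.5234, -0.1554, 0.2574]
ee_rot: [0.707, 0.048, -0.043, -0.704]
ft_force: [-0.2, 0.5, 0.8]
finger_gap: 0.0001
```

```bash
python3 -c "
from h import *
rel([.5236,-.1515,.2345],7.4)"
```

```text
t 6.75 q [-0.38  0.1   1.8  -0.    1.24 -0.51] pos [ 0.5234 -0.1554  0.2574] yaw 7.4 down [ 0.006 -0.003 -1.   ] F [-0.2  0.5  0.8] T [-0.02  0.05 -0.01] gap 0.0001
tool shift [0.0006 0.0229 0.0039] turn_y -0.0
rotvec tool deg [ 0.23 -0.04  0.33]
```

{"op": "drive_tool", "data": {"rows": [[[0, 0.006, 0.003], [0, 0, 0], 0], [[0, 0.006, 0.001], [0, 0, 0], 0], [[0, 0.006, 0], [0, 0, 0], 0], [[0, 0, 0], [0, 0, 0], 0]]}}

```text
clock: 7.15
eef_pos: [0.5229, -0.1533, 0.2371]
ee_rot: [0.707, 0.047, -0.043, -0.704]
ft_force: [-0.0, -0.3, -0.3]
finger_gap: -0.0
```

{"op": "drive_tool", "data": {"rows": [[[0, 0.004, 0], [0, 0, 0], 0], [[0, 0.004, 0], [0, 0, 0], 0], [[0, 0.002, 0], [0, 0, 0], 0]]}}

```text
clock: 7.45
eef_pos: [0.5236, -0.1539, 0.229]
ee_rot: [0.707, 0.047, -0.042, -0.704]
ft_force: [-15.2, 7.5, 33.8]
finger_gap: 0.0001
```

```bash
python3 -c "
from h import *
rel([.5236,-.1515,.2285],7.4)"
```

```text
t 7.45 q [-0.38  0.14  1.81 -0.    1.18 -0.51] pos [ 0.5236 -0.1539  0.229 ] yaw 7.2 down [ 0.006 -0.003 -1.   ] F [-15.2   7.5  33.8] T [ 1.13  2.62 -0.07] gap 0.0001
tool shift [0.0003 0.0005 0.0024] turn_y -0.2
rotvec tool deg [ 0.23 -0.2   0.35]
```

{"op": "drive_tool", "data": {"rows": [[[0, -0.02, 0], [0, 0, 0], 0], [[0, -0.04, 0], [0, 0, 0], 0], [[0, -0.04, 0], [0, 0, 0], 0], [[0, -0.04, 0], [0, 0, 0], 0], [[0.01, -0.02, 0.04], [0, 0, 0], 100], [[0.01, 0, 0.04], [0, 0, 0], 100], [[0.01, 0, 0.04], [0, 0, 0], 100], [[0.01, 0, 0.04], [0, 0, 0], 100]]}}

```text
clock: 8.25
eef_pos: [0.5429, 0.0091, 0.3954]
ee_rot: [0.708, 0.044, -0.037, -0.704]
ft_force: [0.9, 0.1, -0.5]
finger_gap: 0.0578
```

{"op": "drive_tool", "data": {"rows": [[[0.01, 0, 0.04], [0, 0, 0], 100], [[0.01, 0, 0.04], [0, 0, 0], 100], [[0.01, 0, 0.04], [0, 0, 0], 100], [[0.01, 0, 0.03], [0, 0, 0], 100], [[0, 0, 0], [0, 8, 0], 100], [[0, 0, 0], [0, 8, 0], 100], [[0, 0, 0], [0, 8, 0], 100], [[0, 0, 0], [0, 8, 0], 100]]}}

```text
clock: 9.05
eef_pos: [0.5656, 0.1756, 0.3929]
ee_rot: [0.69, -0.155, 0.163, -0.688]
ft_force: [0.0, -0.3, -0.3]
finger_gap: 0.0852
```

{"op": "drive_tool", "data": {"rows": [[[0, 0, 0], [0, 8, 0], 100], [[0, 0, 0], [0, 0, 0], 100], [[0, 0, 0], [0, 0, 0], 100]]}}

```text
clock: 9.35
eef_pos: [0.5658, 0.1756, 0.3918]
ee_rot: [0.676, -0.205, 0.212, -0.675]
ft_force: [-0.3, -0.4, -0.1]
finger_gap: 0.0852
```

```bash
python3 -c "
from h import *
rel([.5635,.1740,.317],-35)"
```

```text
t 9.35 q [ 0.22  0.11  1.53 -0.01  1.49  0.82] pos [0.5658 0.1756 0.3918] yaw -34.3 down [ 0.009 -0.005 -1.   ] F [-0.3 -0.4 -0.1] T [ 0.04 -0.03 -0.04] gap 0.0852
tool shift [-0.0018  0.0747 -0.0027] turn_y 0.7
rotvec tool deg [-0.07  0.72  0.6 ]
```

{"op": "drive_tool", "data": {"rows": [[[-0.001, 0.02, -0.001], [0, 0.7, 0.6], 100], [[-0.001, 0.02, -0.001], [0, 0, 0], 100], [[0, 0.02, -0.001], [0, 0, 0], 100], [[0, 0.01, 0], [0, 0, 0], 100], [[0, 0, 0], [0, 0, 0], 100], [[0, 0, 0], [0, 0, 0], 100]]}}

```text
clock: 9.95
eef_pos: [0.5618, 0.1735, 0.3151]
ee_rot: [-0.675, 0.21, -0.207, 0.676]
ft_force: [-0.7, 0.4, 0.0]
finger_gap: 0.0851
```

```bash
python3 -c "
from h import *
rel([.5635,.1740,.278],-35)
s=snap('side');cv2.imwrite('pics/g1.png',cv2.resize(s['pixels'][100:240,140:300,::-1],(640,560)))"
```

```text
t 9.95 q [0.21 0.16 1.62 0.   1.36 0.81] pos [0.5618 0.1735 0.3151] yaw -34.3 down [-0.003  0.002 -1.   ] F [-0.7  0.4  0. ] T [-0.01  0.   -0.03] gap 0.0851
tool shift [0.0013 0.0371 0.0014] turn_y 0.7
rotvec tool deg [ 0.01  0.7  -0.19]
```

View pics/g1.png

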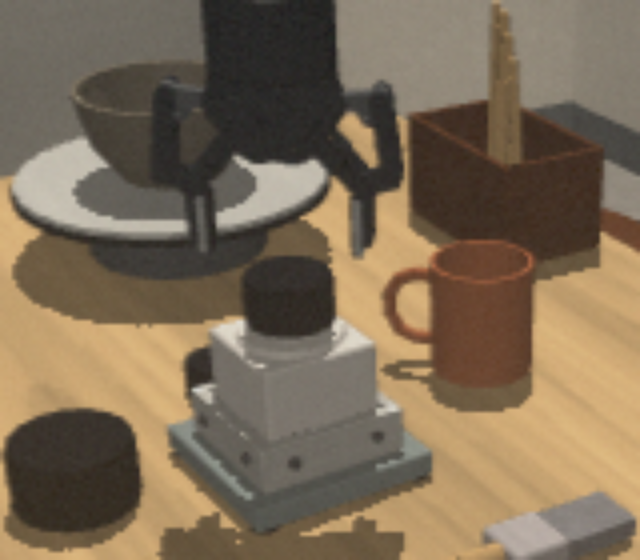

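The open fingers, at crop (203,230) and (362,235), straddle the cap at (288,295). Descending.

{"op": "drive_tool", "data": {"rows": [[[0.001, 0.01, 0.001], [0, 0, 0], 100], [[0, 0.01, 0], [0, 0, 0], 100], [[0, 0.01, 0], [0, 0, 0], 100], [[0, 0.004, 0], [0, 0, 0], 100], [[0, 0, 0], [0, 0, 0], 100], [[0, 0, 0], [0, 0, 0], 100]]}}

```text
clock: 10.6
eef_pos: [0.5642, 0.1742, 0.2804]
ee_rot: [-0.675, 0.208, -0.208, 0.677]
ft_force: [-0.3, -0.1, 0.1]
finger_gap: 0.0854
```

```bash
python3 -c "
from h import *
rel([.5635,.1740,.277],-35)"
```

```text
t 10.6 q [0.21 0.2  1.65 0.   1.3  0.81] pos [0.5642 0.1742 0.2804] yaw -34.3 down [ 0.001  0.003 -1.   ] F [-0.3 -0.1  0.1] T [-0.03  0.04 -0.  ] gap 0.0854
tool shift [-0.0004  0.0034 -0.0005] turn_y 0.7
rotvec tool deg [-0.15  0.74 -0.04]
```

{"op": "drive_tool", "data": {"rows": [[[0, 0.003, 0], [0, 0, 0], 100], [[0, 0, 0], [0, 0, 0], 100], [[0, 0, 0], [0, 0, 0], 0], [[0, 0, 0], [0, 0, 0], 0], [[0, 0, 0], [0, 0, 0], 0], [[0, 0, 0], [0, 0, 0], 0]], "newtons": 90}}

```text
clock: 11.2
eef_pos: [0.5644, 0.1746, 0.2788]
ee_rot: [-0.674, 0.208, -0.209, 0.677]
ft_force: [-0.9, 0.8, -2.0]
finger_gap: 0.0537
```

```bash
python3 -c "
from h import *
rel([.5635,.1740,.277],-35)
s=snap('side');cv2.imwrite('pics/g2.png',cv2.resize(s['pixels'][100:240,140:300,::-1],(640,560)))"
```

```text
t 11.2 q [0.21 0.2  1.65 0.   1.29 0.81] pos [0.5644 0.1746 0.2788] yaw -34.2 down [ 0.002  0.003 -1.   ] F [-0.9  0.8 -2. ] T [-0.18 -0.07  0.03] gap 0.0537
tool shift [-0.0004  0.0018 -0.001 ] turn_y 0.8
rotvec tool deg [-0.24  0.75 -0.01]
```

View pics/g2.png

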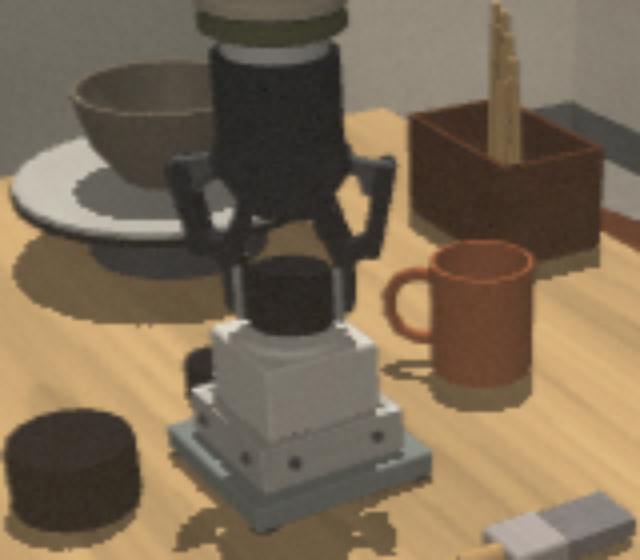

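Both pads sit on the cap's sides at (237,290) and (338,290), low forces. Start unscrewing.

{"op": "drive_tool", "data": {"rows": [[[0, 0, 0], [0, -4, 0], 0], [[0, 0, 0], [0, -4, 0], 0], [[0, 0, 0], [0, -4, 0], 0], [[0, 0, 0], [0, -4, 0], 0]]}}

```text
clock: 11.65
eef_pos: [0.5649, 0.1745, 0.2793]
ee_rot: [-0.697, 0.108, -0.111, 0.7]
ft_force: [-0.3, 0.9, 0.4]
finger_gap: 0.0538
```

```bash
python3 -c "
from h import *
rel([.5644,.1746,.279],36)"
```

```text
t 11.65 q [0.21 0.2  1.65 0.   1.29 0.52] pos [0.5649 0.1745 0.2793] yaw -17.8 down [ 0.004  0.004 -1.   ] F [-0.3  0.9  0.4] T [ 0.06 -0.05 -0.13] gap 0.0538
tool shift [-0.0005  0.0003 -0.    ] turn_y -53.8
rotvec tool deg [ -0.17 -53.79   0.28]
```

{"op": "drive_tool", "data": {"rows": [[[0, 0, 0], [0, -4, 0], 0], [[0, 0, 0], [0, -4, 0], 0]], "newtons": 110}}

```text
clock: 11.85
eef_pos: [0.5652, 0.1745, 0.2794]
ee_rot: [-0.703, 0.057, -0.06, 0.706]
ft_force: [-0.8, 1.4, -1.8]
finger_gap: 0.0531
```

```bash
python3 -c "
from h import *
rel([.5644,.1746,.279],36)"
```

```text
t 11.85 q [0.21 0.2  1.65 0.   1.29 0.38] pos [0.5652 0.1745 0.2794] yaw -9.5 down [ 0.005  0.004 -1.   ] F [-0.8  1.4 -1.8] T [ 0.19  0.02 -0.01] gap 0.0531
tool shift [-0.0008  0.0004 -0.    ] turn_y -45.5
rotvec tool deg [ -0.16 -45.47   0.36]
```

{"op": "drive_tool", "data": {"rows": [[[0, 0, 0], [0, -4, 0], 0], [[0, 0, 0], [0, -4, 0], 0]]}}

```text
clock: 12.05
eef_pos: [0.565, 0.1747, 0.2793]
ee_rot: [-0.705, 0.005, -0.009, 0.709]
ft_force: [-2.3, 1.0, 0.9]
finger_gap: 0.0529
```

```bash
python3 -c "
from h import *
rel([.5644,.1746,.279],36)
s=snap('side');cv2.imwrite('pics/g3.png',cv2.resize(s['pixels'][100:240,140:300,::-1],(640,560)))
w=world(s);m=(w[...,2]>.093)&(w[...,2]<.107)&(s['pixels'].max(2)>90)&(abs(w[...,0]-.563)<.07)&(abs(w[...,1]-.174)<.07)
print(cv2.minAreaRect(w[m][:,:2].astype(np.float32)*1000), np.median(w[m][:,2]))"
```

```text
t 12.05 q [0.21 0.2  1.65 0.   1.29 0.23] pos [0.565  0.1747 0.2793] yaw -1.1 down [ 0.005  0.004 -1.   ] F [-2.3  1.   0.9] T [ 0.16  0.28 -0.05] gap 0.0529
tool shift [-0.0006  0.0003 -0.0001] turn_y -37.1
rotvec tool deg [ -0.16 -37.13   0.35]
((562.7908935546875, 174.03431701660156), (76.58322143554688, 77.22119140625), 4.713788986206055) 0.09634167963870888
```

View pics/g3.png

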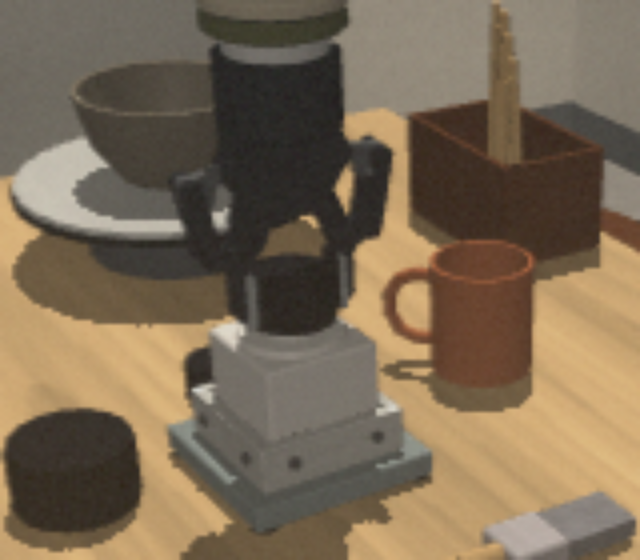

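Grip is unchanged, the jar hasn't turned. Torque reads low, so I'll watch joint 6 as well while continuing.

{"op": "drive_tool", "data": {"rows": [[[0, 0, 0], [0, -6, 0], 0], [[0, 0, 0], [0, -6, 0], 0]]}}

```text
clock: 12.3
eef_pos: [0.565, 0.1747, 0.2793]
ee_rot: [-0.702, -0.071, 0.068, 0.705]
ft_force: [-0.8, -0.5, 0.2]
finger_gap: 0.0535
```

```bash
python3 -c "
from h import *
rel([.5644,.1746,.279],36); print(telemetry.observe()['joint_torque'].round(3))"
```

```text
t 12.3 q [0.21 0.2  1.65 0.   1.29 0.01] pos [0.565  0.1747 0.2793] yaw 11.3 down [ 0.005  0.004 -1.   ] F [-0.8 -0.5  0.2] T [ 0.05  0.02 -0.04] gap 0.0535
tool shift [-0.0006  0.0003  0.0001] turn_y -24.7
rotvec tool deg [ -0.12 -24.73   0.35]
[ 5.9000e-02 -5.7291e+01 -4.7035e+01  4.6000e-02 -4.6000e-02  2.2090e+00]
```

{"op": "drive_tool", "data": {"rows": [[[0, 0, 0], [0, -6, 0], 0], [[0, 0, 0], [0, -6, 0], 0]]}}

```text
clock: 12.5
eef_pos: [0.5652, 0.1744, 0.2793]
ee_rot: [-0.691, -0.147, 0.142, 0.693]
ft_force: [-0.8, -0.9, -0.1]
finger_gap: 0.0532
```

```bash
python3 -c "
from h import *
rel([.5644,.1746,.279],36); print(telemetry.observe()['joint_torque'].round(3))"
```

```text
t 12.5 q [ 0.21  0.2   1.65  0.    1.29 -0.2 ] pos [0.5652 0.1744 0.2793] yaw 23.6 down [ 0.006  0.004 -1.   ] F [-0.8 -0.9 -0.1] T [-0.01 -0.04  0.04] gap 0.0532
tool shift [-0.0007  0.0003  0.0005] turn_y -12.4
rotvec tool deg [ -0.04 -12.42   0.39]
[ 7.2000e-02 -5.7437e+01 -4.7064e+01  4.3000e-02  2.6000e-02  2.2530e+00]
```

{"op": "drive_tool", "data": {"rows": [[[0, 0, 0], [0, -5, 0], 0], [[0, 0, 0], [0, -5, 0], 0], [[0, 0, 0], [0, 0, 0], 0]]}}

```text
clock: 12.8
eef_pos: [0.5656, 0.1742, 0.2793]
ee_rot: [-0.676, -0.209, 0.203, 0.677]
ft_force: [-2.6, 1.2, 0.9]
finger_gap: 0.0532
```

```bash
python3 -c "
from h import *
rel([.5644,.1746,.279],36); print(telemetry.observe()['joint_torque'].round(3))
s=snap('side');w=world(s)
def cap(w,px):
  m=(abs(w[...,0]-.563)<.03)&(abs(w[...,1]-.174)<.03)&(w[...,2]>.1)&(w[...,2]<.15)&(px.max(2)<60)
  z=w[m][:,2]; return m.sum(),np.percentile(z,[1,5,50,90,97,99]).round(4)
print(cap(w,s['pixels'])); print(cap(np.load('/tmp/side_w.npy'),cv2.imread('pics/side0.png')))"
```

```text
t 12.8 q [ 0.21  0.2   1.65  0.    1.29 -0.38] pos [0.5656 0.1742 0.2793] yaw 33.9 down [ 0.007  0.004 -1.   ] F [-2.6  1.2  0.9] T [ 0.09  0.23 -0.02] gap 0.0532
tool shift [-0.0007  0.0003  0.001 ] turn_y -2.1
rotvec tool deg [ 0.04 -2.14  0.43]
[ -0.537 -57.112 -47.422  -0.258  -0.581  -1.589]
(np.int64(303), array([0.1073, 0.1115, 0.1338, 0.1397, 0.1453, 0.1491]))
(np.int64(391), array([0.1064, 0.1091, 0.1312, 0.1371, 0.1377, 0.138 ]))
```

{"op": "drive_tool", "data": {"rows": [[[0, -0.002, 0], [0, 0, 0], 0], [[0, -0.002, 0], [0, 0, 0], 0]]}}

```text
clock: 13.05
eef_pos: [0.5654, 0.174, 0.283]
ee_rot: [-0.677, -0.205, 0.201, 0.678]
ft_force: [-0.9, 0.7, -0.8]
finger_gap: 0.0536
```

```bash
python3 -c "
from h import *
rel([.5644,.1746,.279],36)"
```

```text
t 13.05 q [ 0.21  0.19  1.65  0.    1.3  -0.37] pos [0.5654 0.174  0.283 ] yaw 33.4 down [ 0.006  0.003 -1.   ] F [-0.9  0.7 -0.8] T [0.05 0.03 0.  ] gap 0.0536
tool shift [-0.0005  0.004   0.001 ] turn_y -2.6
rotvec tool deg [ 0.04 -2.61  0.39]
```

{"op": "drive_tool", "data": {"rows": [[[0, -0.003, 0], [0, 0, 0], 0], [[0, -0.003, 0], [0, 0, 0], 0], [[0, -0.003, 0], [0, 0, 0], 0], [[0, -0.003, 0], [0, 0, 0], 0], [[0, 0, 0], [0, 0, 0], 0]]}}

```text
clock: 13.55
eef_pos: [0.5657, 0.1739, 0.297]
ee_rot: [-0.677, -0.205, 0.199, 0.678]
ft_force: [0.5, 0.5, -1.3]
finger_gap: 0.0532
```

```bash
cat >> h.py <<'E'
def cap(s):
  w=world(s);px=s['pixels']
  m=(abs(w[...,0]-.563)<.034)&(abs(w[...,1]-.174)<.034)&(w[...,2]>.1)&(w[...,2]<.195)&(px.max(2)<60)
  print('cap',m.sum(),np.percentile(w[m][:,2],[1,5,50,90,97]).round(4))
  m=(w[...,2]>.085)&(w[...,2]<.115)&(px.max(2)>90)&(abs(w[...,0]-.563)<.07)&(abs(w[...,1]-.174)<.07)
  h=w[m][:,2]; top=h[(h>.092)&(h<.104)]
  print('shoulder',np.percentile(top,[20,50,80]).round(4),cv2.minAreaRect(w[m][:,:2].astype(np.float32)*1000))
E
python3 -c "
from h import *
rel([.5644,.1746,.322],34)
s=snap('side');cap(s);cv2.imwrite('pics/g4.png',cv2.resize(s['pixels'][100:240,140:300,::-1],(640,560)))"
```

```text
t 13.55 q [ 0.21  0.18  1.63  0.    1.32 -0.37] pos [0.5657 0.1739 0.297 ] yaw 33.2 down [ 0.008  0.003 -1.   ] F [ 0.5  0.5 -1.3] T [-0.   -0.03 -0.06] gap 0.0532
tool shift [-0.0005 -0.025   0.0013] turn_y -0.8
rotvec tool deg [ 0.08 -0.79  0.47]
cap 467 [0.1267 0.1306 0.1553 0.1861 0.1928]
shoulder [0.0937 0.0965 0.0988] ((562.76025390625, 173.37893676757812), (79.97699737548828, 78.36935424804688), 2.674802780151367)
```

View pics/g4.png

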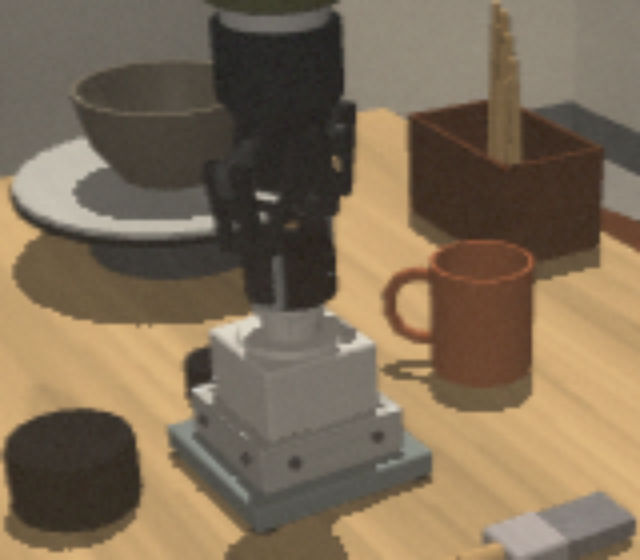

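The cap has come off with the gripper, its lower edge at crop (285,305), with the bare neck visible and the jar still seated. Raising further.

{"op": "drive_tool", "data": {"rows": [[[0, -0.005, 0], [0, 0, 0.4], 0], [[0, -0.005, 0], [0, 0, 0], 0], [[0, -0.005, 0], [0, 0, 0], 0], [[0, -0.005, 0], [0, 0, 0], 0], [[0, -0.002, 0], [0, 0, 0], 0], [[0, 0, 0], [0, 0, 0], 0], [[0, 0, 0], [0, 0, 0], 0]]}}

```text
clock: 14.3
eef_pos: [0.5656, 0.1739, 0.321]
ee_rot: [0.678, 0.202, -0.202, -0.677]
ft_force: [-0.1, 0.2, -0.8]
finger_gap: 0.0534
```

```bash
python3 -c "
from h import *
rel([.564,.1743,.3215],33)
cap(snap('side'))"
```

```text
t 14.3 q [ 0.21  0.16  1.61 -0.    1.37 -0.37] pos [0.5656 0.1739 0.321 ] yaw 33.2 down [ 0.001 -0.001 -1.   ] F [-0.1  0.2 -0.8] T [-0.04 -0.02  0.  ] gap 0.0534
tool shift [-0.0012 -0.0005  0.0012] turn_y 0.2
rotvec tool deg [0.08 0.21 0.04]
cap 438 [0.1269 0.1288 0.171  0.1853 0.192 ]
shoulder [0.0936 0.0962 0.0985] ((562.623291015625, 173.5198516845703), (79.26667022705078, 81.74694061279297), 4.205270290374756)
```

{"op": "drive_tool", "data": {"rows": [[[-0.001, 0, 0.001], [0, 0, 0], 0], [[0, 0, 0], [0, 0, 0], 0], [[0, 0, 0], [0, 0, 0], 0], [[0, 0, 0], [0, 0, 0], 0], [[0, 0, 0], [0, 0, 0], 0]]}}

```text
clock: 14.85
eef_pos: [0.5638, 0.1742, 0.32]
ee_rot: [0.678, 0.202, -0.202, -0.677]
ft_force: [-0.5, -0.2, -0.6]
finger_gap: 0.0533
```

```bash
python3 -c "
from h import *
rel([.564,.1743,.3215],33)
s=snap('side');w=world(s);g=s['pixels'].max(2)
E=s['extrinsics']
# black cap points in height band vs neck points; fit circle of known radius on visible arc
from scipy.optimize import least_squares
near=(np.hypot(w[...,0]-.564,w[...,1]-.174)<.036)
for n,m,r in (('cap',near&(w[...,2]>.152)&(w[...,2]<.176)&(g<60),None),('neck',near&(w[...,2]>.106)&(w[...,2]<.127)&(g>90),None)):
    p=w[m]; f=least_squares(lambda a:np.hypot(p[:,0]-a[0],p[:,1]-a[1])-a[2],[.564,.174,.025],loss='soft_l1',f_scale=.001)
    print(n,len(p),f.x.round(4),p[:,2].min().round(4),p[:,2].max().round(4))
m=near&(g<60)&(w[...,2]>.1)&(w[...,2]<.16); print('cap lower z',np.percentile(w[m][:,2],[0,2,5,10]).round(4))
a=cv2.resize(s['pixels'][100:240,140:300,::-1],(640,560));cv2.imwrite('pics/g5.png',a)
print(telemetry.observe()['joint_vel'].round(4))"
```

```text
t 14.85 q [ 0.21  0.16  1.61 -0.    1.37 -0.37] pos [0.5638 0.1742 0.32  ] yaw 33.2 down [-0.    -0.001 -1.   ] F [-0.5 -0.2 -0.6] T [ 0.02 -0.01  0.03] gap 0.0533
tool shift [ 0.0003 -0.0015 -0.    ] turn_y 0.2
rotvec tool deg [ 0.05  0.21 -0.05]
cap 132 [0.5622 0.1751 0.0282] 0.152 0.1759
neck 121 [0.5648 0.1771 0.0204] 0.106 0.1241
cap lower z [0.1256 0.1259 0.1266 0.128 ]
[ 0.0007 -0.0008 -0.0011 -0.0005  0.0005  0.0008]
```

View pics/g5.png

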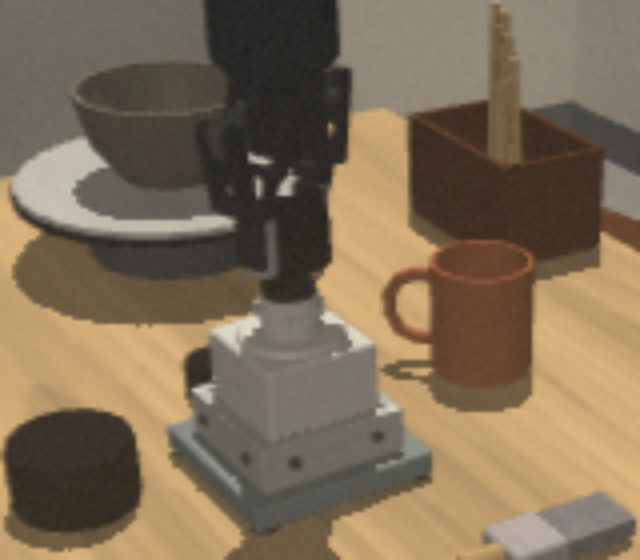

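The cap hangs above the dark-topped mouth (290,290). I'll check centring with the same fit on the initial image.

```bash
python3 -c "
from h import *
from scipy.optimize import least_squares
s=snap('side');E=s['extrinsics']
for p in ([.5635,.174,.122],[.5635,.174,.165]):
    c=E[:3,:3]@p+E[:3,3]; print('crop col', (s['cx']-s['fx']*c[0]/c[2]-140)*4, (s['cy']+s['fy']*c[1]/c[2]-100)*4)
for n,w,g,lo,hi in (('now',world(s),s['pixels'].max(2),.152,.176),('init',np.load('/tmp/side_w.npy'),cv2.imread('pics/side0.png').max(2),.109,.134)):
    m=(np.hypot(w[...,0]-.564,w[...,1]-.174)<.036)&(g<60)&(w[...,2]>lo)&(w[...,2]<hi); p=w[m]
    f=least_squares(lambda a:np.hypot(p[:,0]-a[0],p[:,1]-a[1])-.028,[.564,.174],loss='soft_l1',f_scale=.001); print(n,len(p),f.x.round(4))
    v,u=np.where(m); print('u extents crop',(np.percentile(u,[0,100])-140)*4)
g=s['pixels'].max(2); w=world(s); col=72
for v in range(60,82): print(v, g[100+v,211], w[100+v,211].round(3))
"
```

```text
crop col 287.1682518808698 294.3639822468257
crop col 282.9619066605744 230.37265735362098
now 123 [0.5627 0.1754]
u extents crop [236. 328.]
init 203 [0.5643 0.1767]
u extents crop [244. 328.]
60 45 [0.552 0.149 0.17 ]
61 44 [0.552 0.149 0.168]
62 46 [0.553 0.151 0.164]
63 44 [0.552 0.149 0.163]
64 46 [0.552 0.151 0.159]
65 45 [0.552 0.15  0.157]
66 42 [0.552 0.151 0.154]
67 42 [0.551 0.149 0.152]
68 48 [0.551 0.149 0.15 ]
69 49 [0.566 0.183 0.13 ]
70 51 [0.565 0.18  0.129]
71 49 [0.562 0.174 0.13 ]
72 47 [0.56  0.17  0.129]
73 48 [0.556 0.163 0.13 ]
74 47 [0.556 0.162 0.127]
75 66 [0.557 0.164 0.124]
76 122 [0.554 0.159 0.124]
77 130 [0.553 0.157 0.122]
78 130 [0.556 0.164 0.116]
79 119 [0.554 0.159 0.116]
80 127 [0.553 0.158 0.113]
81 130 [0.553 0.158 0.111]
```

{"op": "drive_tool", "data": {"rows": [[[0.001, 0, 0], [0, 0, 0], 0], [[0, 0, 0], [0, 0, 0], 0], [[0, 0, 0], [0, 0, 0], 0], [[0, 0, 0], [0, 0, 0], 0], [[0, 0, 0], [0, 0, 0], 0]]}}

```text
clock: 15.45
eef_pos: [0.5648, 0.1748, 0.32]
ee_rot: [0.678, 0.202, -0.202, -0.677]
ft_force: [-0.5, -0.4, -0.5]
finger_gap: 0.0534
```

```bash
python3 -c "
from h import *
rel([.5647,.1750,.3205],33)
print(telemetry.observe()['joint_vel'].round(4))
s=snap('side'); w=world(s); print(w[166:171,211].round(3).tolist())
rel([.5647,.1750,.3205],33)
from workcell import close_job
print(close_job())"
```

```text
t 15.45 q [ 0.21  0.16  1.61 -0.    1.37 -0.37] pos [0.5648 0.1748 0.32  ] yaw 33.2 down [-0.    -0.001 -1.   ] F [-0.5 -0.4 -0.5] T [ 0.02 -0.04  0.02] gap 0.0534
tool shift [ 0.     -0.0005  0.0002] turn_y 0.2
rotvec tool deg [ 0.05  0.21 -0.04]
[ 0.0003  0.0004  0.0001 -0.0005  0.0011  0.0002]
[[0.551, 0.148, 0.155], [0.552, 0.151, 0.152], [0.552, 0.152, 0.148], [0.567, 0.184, 0.13], [0.565, 0.181, 0.129]]
t 15.5 q [ 0.21  0.16  1.61 -0.    1.37 -0.37] pos [0.5648 0.1748 0.3201] yaw 33.2 down [-0.    -0.001 -1.   ] F [ 0.6  0.5 -1. ] T [-0.09  0.03  0.05] gap 0.0535
tool shift [ 0.     -0.0004  0.0002] turn_y 0.2
rotvec tool deg [ 0.05  0.21 -0.04]
the job is handed in; nothing more can be done
None
```

I pressed the round, bar and square keys in that order and unscrewed the cap about 68° counter-clockwise. I then lifted it straight up and handed the job in at 15.5 s, with the gripper still holding it.

- **Keys:** each was pushed about 5 mm or more down, to its hard stop, with peak readings of 24, 28 and 34 N. I judged this from force and height only; I had no reading of the keys themselves.
- **Cap:** the last depth image puts its lower edge at about 0.149 m and the mouth at about 0.130 m, so it is about 19–20 mm clear. It is level to within 0.1° and the arm is still. Centring is good to about 1–2 mm.
- **Jar:** the lift force was only about 1 N, roughly the cap's own weight. The shoulder height did not change, so the jar stayed in its cradle.
- **A check that disagreed:** the measured turning torque stayed at or below 0.13 N m, well under the 0.3–0.6 N m stated. The cap lifted off without pulling the jar, so the threads had let go.
- **Limits of the checks:** the circle fits on the cap and neck differed by 2–3 mm. I centred it on where I had gripped the cap, which the fit to the first side image supported. I did not take a final picture of the whole table.

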